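Unlock the specimen viewer and home its stage knob

ROBOT

A 6-joint arm with a two-finger parallel gripper is mounted at the origin on the work surface. World frame = base frame: x ahead of the robot, y to its left, z up, the work surface at z = 0. Lengths are in m, angles in rad, forces in N, time in s.
With the tool pointing down it reaches from about 0.4 to 0.825 m from the base axis. Payload 7 kg.
Tool frame: the origin (TCP) lies at the very end of the fingers, on their centre line; the grasp point (between the pads) lies 19 mm behind it; z points along the fingers, y is the line along which they close (so a half turn about z gives the same grasp; the last joint's range is limited). The gripper opens to 88 mm and grips with 3 to 60 N. Pads are 19 mm wide; open, the fingers measure 130 mm over their backs; the gripper's body (78 mm by 193 mm) begins 47 mm behind the grasp point.
Start: joints at [1.444, 0.359, 0.012, 0, -1.224, -0.288], TCP at [0.272, 0.618, 0.204] pointing down, gripper open.
Joint ranges: [-3.07, 3.07], [-1.43, 2.12], [-1.02, 1.25], [-3.03, 1.67], [-3.05, -0], [-3.03, 3.03]. Speed limits (rad/s): [2.39, 2.39, 3.01, 3.14, 3.14, 3.14].

INTERFACE

Orientations are given as [roll, pitch, yaw] about the fixed x, y, z axes, in that order (R = Rz(yaw) Ry(pitch) Rx(roll)).
In Python, from station import * gives the robot as it stands.
- The arm moves only by the tool servo_tool, never from a script. Its argument "moves" is a list of rows, each an object of numbers: "jaw": the opening, from 0 (shut) to 1 (fully open); "dx", "dy", "dz": the shift along the world's x, y, z in m; "roll": the turn about the world's z in degrees. A call has exactly 10 rows; each row shifts and turns the commanded pose from where the row before left it; what a row does not reach is not made up. A row lasts 1/8 s, in which the tool goes at most 62.5 mm and 10.7 degrees, less where a joint would pass 70% of its speed; a pose out of reach is approached as far as the arm can. A call with a gripper value outside its range is refused whole. The fingers move at their own pace and stop on an object; "newtons" is the grip in N (left out, the last holds). Time passes only in rows, so rows that do not move let the fingers close, or fill a call up. It gives the time, the measured TCP pose, the force, the opening and the grip force at its end, in the units of the state.
- get_state(): the state, without advancing time (a new reading comes with each control period).
- grab_frame(name): name is "scene" or "top"; returns (picture, depth): 384x512x3 uint8, red, green, blue; 384x512 float32, m along the optical axis (not along the pixel's ray), 0 where there is no reading.
- calibration(name): a dict with "intrinsics" (3x3 intrinsics, pixels), "R" (3x3) and "t" (3): a world point X has camera coordinates R X + t. Camera axes: x right, y down, z forward; pixel columns grow to the right and rows downward; lengths in m; the calibration is good to about 2 mm. A picture is of the moment at which its call begins. calibration takes no time and is no camera call.
- job_done(): hands the job in; it is judged then, once.
The state is a dict: "t": time; "q": joint angles; "qd": joint speeds; "joint_efforts": joint torques, N m; "eef_pos": TCP position; "ee_rot": TCP orientation; "force": force on the tool from outside, world axes, zero at the start; "moment": the same for the moment, N m; "width": finger opening in m; "gripper_force": force on a finger pad.
Only numpy, scipy, OpenCV 4.12 (cv2) and the standard library are available. Lean on these libraries where they do the work, as an engineer would, in place of code of your own. Each camera call takes 0.05 s, during which the arm holds its last target. There are 200 camera calls.

TASK

Free the specimen viewer's stage for use: draw the locking pin out of the clevis on the sloping panel and hang it upright in the side notch of the parking bracket, its neck pushed right to the closed end of the notch and its head resting on the plate. Then, with the pin let go there, turn the stage knob fully anticlockwise to its end stop. Leave the pin in the notch and do not disturb the jar or the vial.

Things in the scene. Friction and masses are not known exactly. Their poses are not given: they have to be found in the camera images.
- viewer: Specimen viewer, fixed. Black base 220 x 320 x 15 mm; grey panel 200 (up the slope) x 340 x 22 mm, sloping 30 deg, facing up and to the robot; face centre 115 mm, upper edge 165 mm above the table. Origin under the base's centre; x to the back (uphill), y left, z up. On the panel from left to right: flat round window (94 mm wide, 5 high), stage knob, aluminium clevis with the locking pin.
- bore (a point): Mouth of the 16 mm bore, in the top of the clevis ear, 26 mm out from the panel's face, 85 mm right of the knob's axis. z points out of the bore, square to the panel (30 deg from vertical, leaning to the robot); x uphill, y left. The bore passes the ear (44 x 40 x 12 mm), a 14 mm gap and the panel. The ear's upright is on the right, 20 to 32 mm from the bore's axis.
- pin: Locking pin, loose, about 85 g. Origin on its axis at the head's underside; z along the axis to the head. Head: black cylinder, 26 mm diameter, z 0 to 44 mm. Below it a steel neck of 8 mm diameter, z -18 to 0, then a steel shank of 14 mm diameter down to z = -60 mm. It starts fully in the bore, head resting on the ear, and blocks the knob's arm, which passes under the ear.
- fork: Parking bracket, fixed, beside the viewer, left or right of it: dark base 80 x 70 x 12 mm, upright at the rear (40 mm wide, x 26 to 42 mm) and a level aluminium plate 8 mm thick, 50 mm wide (y), x -34 to +42 mm, its top 120 mm above the table, with a notch. Origin on the table, on the notch's centre line 6 mm in front of its closed end; x points from the notch's open side to its closed end.
- notch (a point): Where the pin's axis is when the neck touches the closed end of the notch, at the plate's top; axes as fork. The notch runs along x, 11 mm wide, open to -x (flared to about 28 mm over the outer 13 mm), closed 4 mm beyond this point. The neck fits, the shank is too thick: the pin goes in sideways from -x, plate between head and shank.
- stage_knob (a joint): Angle of the stage knob, rad: 0 at the anticlockwise end stop, growing clockwise (seen facing the panel), up to 1.6. Friction holds it where it is left; about 0.06 N m turns it.
- knob_grip (a point): On the stage knob's axis, 34 mm out from the panel's face. z out of the panel (30 deg from vertical), x along the grip bar to the steel arm. Bar: black, 56 mm (x) x 14 mm (y), 12 to 46 mm out from the panel, on a 60 mm disc 12 mm high. The arm reaches 100 mm from the axis, 4 to 10 mm out. At the end stop x points 50 deg clockwise from straight uphill, the arm against a stud.
- scale: Black pocket scale, fixed, 130 x 110 x 21 mm, beside the viewer on the side without the bracket; origin centre of underside.
- jar: Clear sample jar with white cap, loose, 44 mm wide, 55 mm high, standing on the scale. Origin centre of underside. Leave alone.
- vial: Glass vial with white cap, loose, 26 mm wide, 50 mm high, standing on the table behind the bracket's upright. Origin centre of underside. Leave alone.
There are look-alikes about, which are no part of the job. There is more than one size of the pin; the job needs the smaller. Of the things that look like the fork, the larger one is meant.

How it is judged:
On the way, in this order (a step that is already met when the one before it is completed fails the run):
1. the pin is out of the bore (distance between pin and bore above 0.07 m), for 0.1 s.
2. the pin hangs in the notch, let go (x of pin in the frame of notch between -0.01 and 0.006 m and y of pin in the frame of notch between -0.005 and 0.005 m and z of pin in the frame of notch between -0.004 and 0.004 m and angle between pin's own z axis and vertical below 0.17 rad and contact force between the fingers and pin below 0.1 N and linear speed of pin below 0.02 m/s), for 0.3 s.
3. the knob is at its anticlockwise end stop (value of joint stage_knob below 0.06 rad), for 0.2 s.
At the end, for the whole second after the job is handed in: The pin hangs in the notch, upright within 0.17 rad, let go and at rest, its axis no more than 10 mm short of its place at the closed end and within 5 mm of the notch's middle, head on the plate within 4 mm; the knob is within 0.06 rad of its anticlockwise end stop (all of step 2 and value of joint stage_knob below 0.06 rad); the robot touches nothing.
It fails at once if the jar or the vial is moved more than 25 mm or tipped over (distance of any of jar, vial from where it was at the start of the episode above 0.025 m or angle between any of jar, vial's own z axis and vertical above 0.5 rad).
It also fails if it takes over 62 s, if anything falls off the work surface, if the arm or the gripper's body presses on something with over 40 N, if the wrist force passes 120 N, or if a joint passes its speed limit or range.

## Working session

There is one attempt and no reset: what is moved stays moved. The work goes in short steps, Python scripts to look and compute and a tool call to move; the robot and the scene stay as the last step left them, time stands still between calls to the robot, and variables do not carry over. Pictures are saved under pics/ and viewed, at most 10 in all, crops included, and the job is handed in when it is done.

Besides the shell and the picture viewer there is one more tool, called after "Request:" as name(argument=value, ...) on one line, values as JSON. servo_tool: Moves the arm, as the interface text tells. Its arguments: {"type":"object","properties":{"moves":{"type":"array","items":{"type":"object","properties":{"jaw":{"type":"number"},"dx":{"type":"number"},"dy":{"type":"number"},"dz":{"type":"number"},"roll":{"type":"number"}}}},"newtons":{"type":"number"}},"required":["moves"]}

```bash
mkdir -p pics; ls
python3 - <<'E'
from station import *
import cv2
for n in ("scene","top"):
    p,d=grab_frame(n); cv2.imwrite(f"pics/{n}0.png",cv2.resize(p[...,::-1],(800,600),interpolation=cv2.INTER_CUBIC))
    import numpy as np; np.savez(f"{n}0.npz",p=p,d=d)
    c=calibration(n); print(n,c, (d>0).mean())
print(get_state())
E
```

```text
pics
scene {'intrinsics': array([[376.28431375,   0.        , 258.93550191],
       [  0.        , 376.28431375, 185.6444495 ],
       [  0.        ,   0.        ,   1.        ]]), 'R': array([[-0.67907643,  0.73406549,  0.00174995],
       [ 0.44953369,  0.41774124, -0.78956426],
       [-0.5803229 , -0.53538782, -0.61366539]]), 't': array([ 0.25087304, -0.14238128,  1.18771352])} 0.9961446126302084
top {'intrinsics': array([[497.30438421,   0.        , 258.10370491],
       [  0.        , 497.30438421, 194.58979556],
       [  0.        ,   0.        ,   1.        ]]), 'R': array([[-0.00337489, -0.9999938 ,  0.00100548],
       [-0.99010843,  0.00320049, -0.1402678 ],
       [ 0.14026372, -0.00146893, -0.99011309]]), 't': array([0.05092811, 0.47487856, 1.13008807])} 0.9958241780598959
{'t': 0.1, 'q': array([ 1.44411263e+00,  3.59320385e-01,  1.11478381e-02, -3.30916892e-04,
       -1.22413063e+00, -2.88122414e-01]), 'qd': array([ 1.62062891e-03, -2.63541862e-03,  1.60303682e-03,  5.21481136e-04,
       -3.83994806e-05, -1.42308753e-03]), 'joint_efforts': array([-1.25321283e-03, -5.84164882e+01,  2.93748540e+01,  7.01544330e+00,
        1.01575674e-02, -5.06521997e-05]), 'eef_pos': array([0.27184711, 0.61730355, 0.20320793]), 'ee_rot': array([ 3.14005952e+00, -1.29939751e-04, -4.14918683e-01]), 'force': array([-0.43235825, -1.06463329, -0.63845121]), 'moment': array([-0.03073245,  0.00154823,  0.01028353]), 'gripper_force': 0.0, 'width': 0.08731041904208474}
```

View pics/scene0.png

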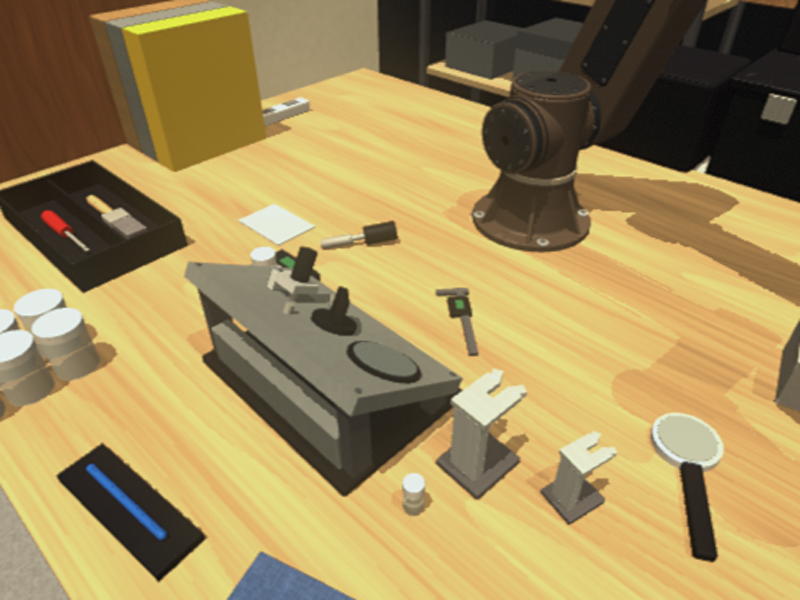

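View pics/top0.png

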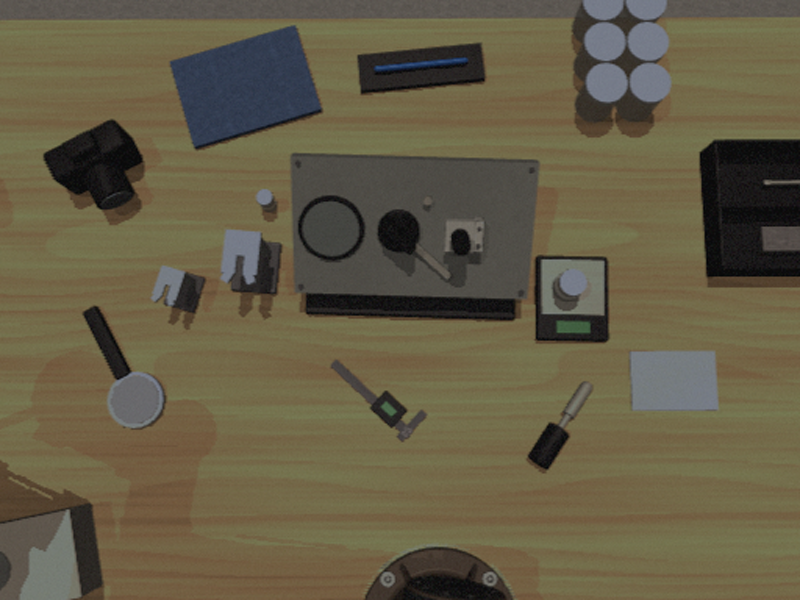

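Top view: viewer panel spans (292–538, 155–298), with the knob at (398,232), its arm end at (448,275), and the pin head at (460,240). The larger fork is at (245,255) and the smaller look-alike at (180,285). The jar is at (572,283) and the vial at (265,198). Next I'll view enlarged crops with native pixel scales.

Run:
```python
import numpy as np,cv2
for n,(x0,x1,y0,y1,s) in {"top":(138,358,90,211,3.6),"scene":(150,345,147,320,3.4)}.items():
    p=np.load(n+"0.npz")["p"][y0:y1,x0:x1,::-1]
    p=np.clip(p.astype(float)*(1.7 if n=="top" else 1),0,255).astype(np.uint8)
    im=cv2.resize(p,None,fx=s,fy=s,interpolation=cv2.INTER_CUBIC)
    for x in range((x0+9)//10*10,x1,10): 
        X=int((x+.5-x0)*s); cv2.line(im,(X,0),(X,6 if x%50 else 14),(0,0,255),1)
        if x%20==0: cv2.putText(im,str(x),(X-10,24),0,.35,(0,0,255),1)
    for y in range((y0+9)//10*10,y1,10):
        Y=int((y+.5-y0)*s); cv2.line(im,(0,Y),(6,Y),(0,0,255),1)
        if y%20==0: cv2.putText(im,str(y),(8,Y+4),0,.35,(0,0,255),1)
    cv2.imwrite(f"pics/{n}_crop.png",im)
```

```text
(no output)
```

View pics/top_crop.png

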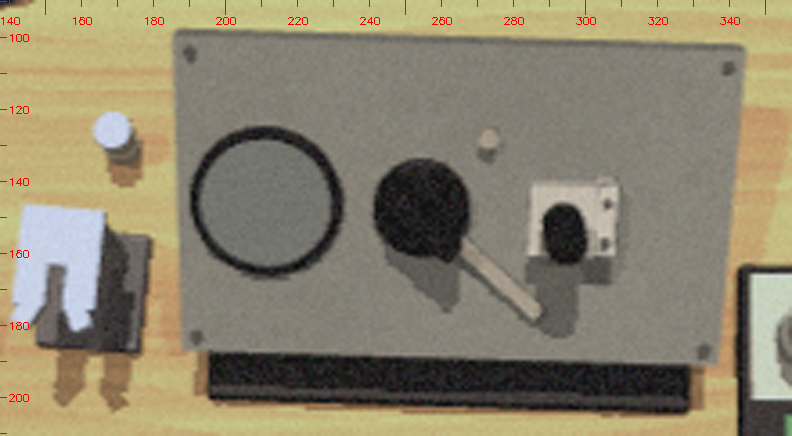

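View pics/scene_crop.png

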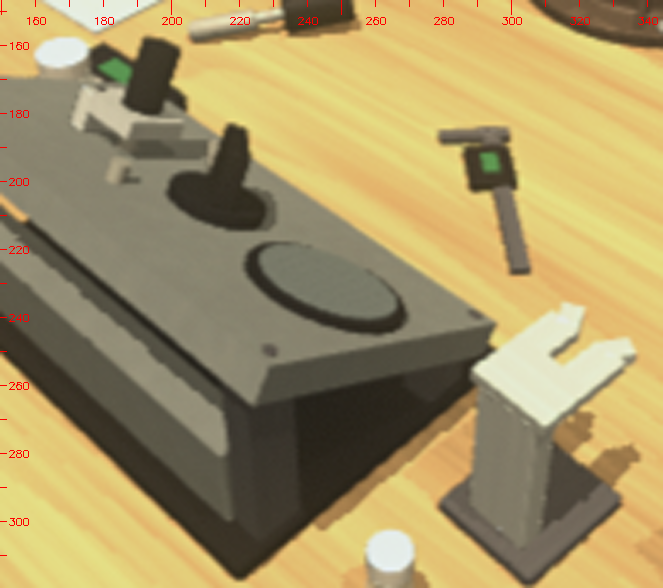

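The top crop shows the fork plate's rear edge from (143,147) to (166,148), the notch's closed end near (152,164) and its tips near (141,179) and (159,181). It also shows the head top at (294,152) and the arm tip at (287,177). The scene crop shows the pin head at (195,160), the bar top at (219,185), and the notch end near (313,254).

```bash
cat > h.py <<'E'
import numpy as np,cv2
from station import calibration
C={n:calibration(n) for n in("scene","top")}
def cloud(n,d):
    K=C[n]["intrinsics"];v,u=np.mgrid[:d.shape[0],:d.shape[1]]
    P=np.stack([(u-K[0,2])/K[0,0]*d,(v-K[1,2])/K[1,1]*d,d],-1)
    return (P-C[n]["t"])@C[n]["R"]
def proj(n,X):
    q=(np.asarray(X)@C[n]["R"].T+C[n]["t"])@C[n]["intrinsics"].T
    return q[...,:2]/q[...,2:]
def tri(uv):  # {"top":(u,v),"scene":(u,v)}
    A=[];b=[]
    for n,p in uv.items():
        M=C[n]["intrinsics"]@np.c_[C[n]["R"],C[n]["t"]]
        for i in(0,1): r=p[i]*M[2]-M[i];A.append(r[:3]);b.append(-r[3])
    return np.linalg.lstsq(np.array(A),np.array(b),rcond=None)[0]
E
python3 - <<'E'
from h import *
D={n:np.load(n+"0.npz") for n in C}
W={n:cloud(n,D[n]["d"]) for n in C}
T=W["top"];S=W["scene"]
np.set_printoptions(precision=4,suppress=True)
# panel plane
pts=np.r_[T[110:125,195:255].reshape(-1,3),T[170:182,200:260].reshape(-1,3),T[105:180,315:333].reshape(-1,3)]
c=np.median(pts,0);n=np.linalg.svd(pts-pts.mean(0),full_matrices=0)[2][2];n*=np.sign(n[2])
print("panel n",n,"tilt",np.degrees(np.arccos(n[2])),"az",np.degrees(np.arctan2(n[1],n[0])),"rms",np.std((pts-c)@n))
c=pts.mean(0)
out=(T-c)@n
# z-levels of top: fork plate, head
pl=T[140:185,138:170].reshape(-1,3);pl=pl[(pl[:,2]>.105)&(pl[:,2]<.135)]
print("plate",len(pl),pl.mean(0),np.std(pl[:,2]),np.ptp(pl,axis=0))
ps=S[235:290,285:340].reshape(-1,3);ps=ps[(ps[:,2]>.116)&(ps[:,2]<.13)]
print("plate scene",len(ps),np.median(ps,0))
for name,(a,b,u,v) in dict(pin=(140,165,285,303),knob=(130,165,240,270)).items():
    o=out[a:b,u:v];m=o>(.055 if name=="pin" else .036); X=T[a:b,u:v][m];print(name,m.sum(),X.mean(0),np.percentile(o[m],[5,50,95]))
w=out[140:160,200:225]; print("window out",np.median(w),"ear",np.median(out[142:146,288:300]))
# triangulations
print("notch end",tri(dict(top=(152.3,163.5),scene=(313,254.5))))
print("arm end",tri(dict(top=(286.5,176),scene=(0,0))) if 0 else T[172:178,282:287].reshape(-1,3).mean(0), np.median(out[172:176,282:286]))
for uv in[(186.5,98.5),(344,103),(336.5,190),(188.5,186)]:
    K=C["top"]["intrinsics"];r=np.r_[(np.array(uv)-K[:2,2])/K[0,0],1]@C["top"]["R"];o=-C["top"]["R"].T@C["top"]["t"]
    print("corner",o+r*((c-o)@n)/(r@n))
E
```

```text
panel n [-0.9775  0.0103  0.2108] tilt 77.83126140479469 az 179.39401996299327 rms 0.05301530076535546
plate 693 [0.5348 0.276  0.1194] 0.0023410055001663703 [0.0779 0.0549 0.0152]
plate scene 897 [0.5382 0.2779 0.1209]
pin 40 [ 0.5105 -0.0227  0.2479] [0.0555 0.0586 0.4826]
knob 81 [0.5304 0.0457 0.1875] [0.0365 0.0422 0.0498]
window out 0.012218431606573923 ear 0.010758678096227424
notch end [0.5325 0.28   0.119 ]
arm end [ 0.5054 -0.0068  0.1265] 0.055062168431683
corner [0.6164 0.1812 0.3021]
corner [ 0.6108 -0.1112  0.2904]
corner [ 0.5139 -0.1649 -0.1563]
corner [ 0.5228  0.2361 -0.1347]
```

```bash
cat > fit.py <<'E'
from h import *
from scipy.optimize import minimize
np.set_printoptions(precision=4,suppress=True)
D={n:np.load(n+"0.npz") for n in C}
W={n:cloud(n,D[n]["d"]) for n in C};T=W["top"].copy();S=W["scene"].copy()
T[D["top"]["d"]<=.3]=np.nan;S[D["scene"]["d"]<=.3]=np.nan
pts=np.r_[T[108:125,195:255].reshape(-1,3),T[168:182,200:250].reshape(-1,3),T[105:180,318:333].reshape(-1,3)]
pts=pts[np.isfinite(pts).all(1)]
for i in range(6):
    c=pts.mean(0);n=np.linalg.svd(pts-c,full_matrices=0)[2][2];n*=np.sign(n[2])
    e=(pts-c)@n;pts=pts[abs(e-np.median(e))<max(.004,2.5*np.median(abs(e)))]
print("panel n",n,"tilt",np.degrees(np.arccos(n[2])),"downhill az",np.degrees(np.arctan2(n[1],n[0])),"rms",np.std((pts-c)@n),len(pts))
K=C["top"]["intrinsics"];o=-C["top"]["R"].T@C["top"]["t"]
def onplane(uv,h=0,nm="top"):
    K=C[nm]["intrinsics"];o=-C[nm]["R"].T@C[nm]["t"]
    r=np.r_[(np.array(uv)-K[:2,2])/K[0,0],1]@C[nm]["R"];return o+r*((c+h*n-o)@n)/(r@n)
cs=np.array([onplane(u) for u in[(186.5,98.5),(344,103),(336.5,190),(188.5,186)]]);print("corners",cs)
print("sides",np.linalg.norm(cs-np.roll(cs,-1,0),axis=1));ctr=cs.mean(0);print("ctr",ctr)
xu=cs[0]+cs[1]-cs[2]-cs[3];print("uphill az from corners",np.degrees(np.arctan2(xu[1],xu[0])), "y-edge az",np.degrees(np.arctan2(*(cs[0]+cs[3]-cs[1]-cs[2])[:2])))
out=(T-c)@n; outS=(S-c)@n
for nm,P,oo,(a,b,u,v),lo in[("pinT",T,out,(140,165,285,303),.055),("pinS",S,outS,(155,185,180,205),.04),("knobT",T,out,(130,165,240,270),.036),("knobS",S,outS,(180,215,205,232),.02)]:
    m=(oo[a:b,u:v]>lo)&(oo[a:b,u:v]<.09);X=P[a:b,u:v][m];print(nm,m.sum(),X.mean(0),np.percentile(oo[a:b,u:v][m],[5,50,95]))
print("ear out",np.nanmedian(out[142:146,287:300]),"arm",np.nanmedian(out[170:175,279:284]))
print("stud top",onplane((273,128),.02))
print("arm tip",onplane((286.5,177),.01),"disc ctr",onplane((254,146),.012))
# plate silhouette fit
def plate(x,y,a):
    p=np.array([[42,-25],[42,25],[-34,25],[-34,14],[-21,5.5],[5,5.5],[8,4],[10,0],[8,-4],[5,-5.5],[-21,-5.5],[-34,-14],[-34,-25]])/1e3
    R=np.array([[np.cos(a),-np.sin(a)],[np.sin(a),np.cos(a)]]);return np.c_[p@R.T+[x,y],np.full(len(p),.12)]
def soft(n,x,sh,org):
    im=np.zeros((sh[0]*8,sh[1]*8),np.uint8)
    q=(proj(n,plate(*x))-org+.5)*8-.5
    cv2.fillPoly(im,[np.round(q*16).astype(np.int32)],255,shift=4)
    return cv2.resize(im,(sh[1],sh[0]),interpolation=cv2.INTER_AREA)/255.
tot={}
for nm,(x0,x1,y0,y1) in dict(top=(138,172,140,188),scene=(283,340,232,276)).items():
    p=D[nm]["p"][y0:y1,x0:x1].astype(float)
    f=p[...,2]  # blue separates metal from wood
    P=(T if nm=="top" else S)[y0:y1,x0:x1];hi=np.percentile(f,97);lo=np.percentile(f,40)
    t=np.clip((f-lo)/(hi-lo),0,1);tot[nm]=(t,np.array([x0,y0]))
def cost(x,ns): return sum(((soft(n,x,tot[n][0].shape,tot[n][1])-tot[n][0])**2).sum() for n in ns)
for ns in(["top"],["scene"],["top","scene"]):
    best=min((minimize(cost,[.53,.278,a],args=(ns,),method="Nelder-Mead",options=dict(initial_simplex=[[.53,.278,a],[.54,.278,a],[.53,.285,a],[.53,.278,a+.1]])) for a in(-.1,.1)),key=lambda r:r.fun)
    print(ns,best.x,best.fun,"notch",best.x[:2]+.006*np.array([np.cos(best.x[2]),np.sin(best.x[2])]))
E
python3 fit.py
```

```text
panel n [-0.5007  0.0166  0.8655] tilt 30.06218482328341 downhill az 178.09853233379465 rms 0.0017381078547315132 2715
corners [[ 0.6634  0.2013  0.1658]
 [ 0.6524 -0.1338  0.1659]
 [ 0.4804 -0.1291  0.0662]
 [ 0.4908  0.208   0.0658]]
sides [0.3352 0.1989 0.3372 0.1996]
ctr [0.5717 0.0366 0.1159]
uphill az from corners -1.890772081183917 y-edge az 1.8200499576721219
pinT 138 [ 0.535  -0.0275  0.1743] [0.0588 0.0686 0.072 ]
pinS 209 [ 0.543  -0.0221  0.1676] [0.0418 0.0585 0.0722]
knobT 191 [0.5495 0.0566 0.1547] [0.0387 0.0451 0.0489]
knobS 197 [0.5608 0.0654 0.1525] [0.0221 0.0395 0.0482]
ear out 0.025648593460136995 arm 0.009572176306832561
stud top [0.6009 0.0173 0.1562]
arm tip [ 0.5064 -0.0141  0.0907] disc ctr [0.5687 0.0581 0.1276]
['top'] [ 0.5276  0.2785 -0.0811] 27.549101902955314 notch [0.5335 0.278 ]
['scene'] [ 0.5247  0.2774 -0.0781] 24.28192807732085 notch [0.5307 0.2769]
['top', 'scene'] [ 0.5261  0.2778 -0.074 ] 75.326119950233 notch [0.532  0.2773]
```

```bash
cat >> fit.py <<'E'
print("-----")
az=-.0325;xu=np.array([np.cos(az),np.sin(az),0]);xu-=n*(xu@n);xu/=np.linalg.norm(xu);yl=np.cross(n,xu)
pc=lambda X:np.c_[(X-ctr)@xu,(X-ctr)@yl,(X-ctr)@n]
for nm,P,(a,b,u,v),l,h in[("headtop T",T,(138,168,283,304),.0665,.075),("headtop S",S,(150,185,178,207),.0675,.075),("headside S",S,(155,185,178,207),.034,.062),
   ("bartop T",T,(130,168,238,272),.043,.05),("bartop S",S,(178,215,200,235),.043,.05),("disc T",T,(130,168,238,272),.009,.016),("arm T",T,(155,182,266,292),.006,.013),("ear T",T,(138,168,280,312),.022,.030),("ear S",S,(160,200,168,215),.022,.030)]:
    q=pc(P[a:b,u:v].reshape(-1,3));q=q[(q[:,2]>l)&(q[:,2]<h)]*1e3
    r=cv2.minAreaRect(q[:,:2].astype(np.float32)) if len(q)>3 else 0
    print(nm,len(q),q.mean(0),np.percentile(q[:,:2],[2,98],axis=0).ravel(),"rect",r)
print("disc",pc(onplane((254,146),.012)),"arm tip",pc(onplane((286.5,177),.01)))
print("xu",xu,"yl",yl,"n",n)
E
python3 fit.py | sed -n '/-----/,$p'
```

```text
-----
headtop T 106 [ -2.0627 -65.8843  69.427 ] [-14.2099 -77.3852   9.0979 -54.8157] rect ((-3.051912307739258, -66.3033447265625), (24.63181495666504, 22.916954040527344), 3.3139076232910156)
headtop S 52 [  0.286  -61.949   70.9585] [-13.2946 -74.6226   9.4866 -53.337 ] rect ((-2.7090072631835938, -63.59520721435547), (24.685527801513672, 20.951372146606445), 10.977547645568848)
headside S 161 [  3.3874 -58.7244  48.114 ] [-10.5993 -71.7284  10.6605 -52.3053] rect ((2.3655576705932617, -59.41522216796875), (14.551219940185547, 24.95626449584961), 47.778324127197266)
bartop T 154 [-1.1925 19.0933 45.9737] [-20.0009  -1.2057  18.302   39.9525] rect ((-1.680699348449707, 18.838293075561523), (55.05960464477539, 14.34329891204834), 47.62358093261719)
bartop S 75 [ 2.2873 23.2964 47.2727] [-20.5338  -3.1204  20.1135  42.8771] rect ((-1.5990924835205078, 19.760778427124023), (58.62875747680664, 12.989916801452637), 47.89535140991211)
disc T 318 [ 0.108  15.3337 11.8743] [-30.6604 -12.5267  25.643   45.488 ] rect ((-6.80909538269043, 18.070154190063477), (69.92633056640625, 57.6924934387207), 13.586533546447754)
arm T 121 [-44.8    -30.1209   9.4432] [-67.1772 -56.0073 -22.3105  -7.6909] rect ((-44.59148406982422, -29.928478240966797), (67.86940002441406, 10.953557968139648), 49.37907028198242)
ear T 309 [  2.7983 -73.6823  26.0572] [-22.0548 -96.9056  20.5221 -46.2691] rect ((-1.0488567352294922, -71.51219177246094), (51.9922981262207, 44.92690658569336), 88.70635223388672)
ear S 198 [  5.4244 -57.6285  26.7338] [-23.229  -96.2556  20.2712  18.9077] rect ((-3.0089035034179688, -34.245941162109375), (45.72932815551758, 127.41704559326172), 2.6996171474456787)
disc [[0.0026 0.0214 0.012 ]] arm tip [[-0.0677 -0.0528  0.01  ]]
xu [ 0.865  -0.0279  0.5009] yl [ 0.0325  0.9995 -0.0004] n [-0.5007  0.0166  0.8655]
```

Request:
servo_tool(moves=[{"dx": 0.0135,"dy": -0.0325,"dz": 0.006,"roll": 1.1,"jaw": 0.6},{"dx": 0.0135,"dy": -0.0325,"dz": 0.006,"roll": 1.1,"jaw": 0.6},{"dx": 0.0135,"dy": -0.0325,"dz": 0.006,"roll": 1.1,"jaw": 0.6},{"dx": 0.0135,"dy": -0.0325,"dz": 0.006,"roll": 1.1,"jaw": 0.6},{"dx": 0.0135,"dy": -0.0325,"dz": 0.006,"roll": 1.1,"jaw": 0.6},{"dx": 0.0135,"dy": -0.0325,"dz": 0.006,"roll": 1.1,"jaw": 0.6},{"dx": 0.0135,"dy": -0.0325,"dz": 0.006,"roll": 1.1,"jaw": 0.6},{"dx": 0.0135,"dy": -0.0325,"dz": 0.006,"roll": 1.1,"jaw": 0.6},{"dx": 0.0135,"dy": -0.0325,"dz": 0.006,"roll": 1.1,"jaw": 0.6},{"dx": 0.0135,"dy": -0.0325,"dz": 0.006,"roll": 1.1,"jaw": 0.6}], newtons=30)

```text
t: 1.35
eef_pos: [0.4072, 0.2915, 0.264]
ee_rot: [3.141, 0.0, -0.222]
force: [-0.1, -0.1, 0.1]
width: 0.0526
gripper_force: 0.0
```

Request:
servo_tool(moves=[{"dx": 0.015,"dy": -0.0355,"roll": 1.2,"jaw": 0.6},{"dx": 0.015,"dy": -0.0355,"roll": 1.2,"jaw": 0.6},{"dx": 0.015,"dy": -0.0355,"roll": 1.2,"jaw": 0.6},{"dx": 0.015,"dy": -0.0355,"roll": 1.2,"jaw": 0.6},{"dx": 0.015,"dy": -0.0355,"roll": 1.2,"jaw": 0.6},{"dx": 0.015,"dy": -0.0355,"roll": 1.2,"jaw": 0.6},{"dx": 0.015,"dy": -0.0355,"roll": 1.2,"jaw": 0.6},{"dx": 0.015,"dy": -0.0355,"roll": 1.2,"jaw": 0.6},{"dx": 0.015,"dy": -0.037,"roll": 1.2,"jaw": 0.6},{"dx": 0,"dy": 0,"jaw": 0.6}])

```text
$.moves[0]: bad value
```

Request:
servo_tool(moves=[{"dx": 0.015,"dy": -0.035,"dz": 0,"roll": 1.2,"jaw": 0.6},{"dx": 0.015,"dy": -0.035,"dz": 0,"roll": 1.2,"jaw": 0.6},{"dx": 0.015,"dy": -0.035,"dz": 0,"roll": 1.2,"jaw": 0.6},{"dx": 0.015,"dy": -0.035,"dz": 0,"roll": 1.2,"jaw": 0.6},{"dx": 0.015,"dy": -0.035,"dz": 0,"roll": 1.2,"jaw": 0.6},{"dx": 0.015,"dy": -0.035,"dz": 0,"roll": 1.2,"jaw": 0.6},{"dx": 0.015,"dy": -0.035,"dz": 0,"roll": 1.2,"jaw": 0.6},{"dx": 0.015,"dy": -0.035,"dz": 0,"roll": 1.2,"jaw": 0.6},{"dx": 0.015,"dy": -0.04,"dz": 0,"roll": 1.2,"jaw": 0.6},{"dx": 0,"dy": 0,"dz": 0,"roll": 0,"jaw": 0.6}])

```text
t: 2.6
eef_pos: [0.5422, -0.0295, 0.2632]
ee_rot: [3.141, 0.001, -0.037]
force: [0.4, 1.0, 0.2]
width: 0.0523
gripper_force: 0.0
```

Request:
servo_tool(moves=[{"dx": 0,"dy": 0.001,"dz": -0.02,"roll": 0,"jaw": 0.6},{"dx": 0,"dy": 0,"dz": -0.02,"roll": 0,"jaw": 0.6},{"dx": 0,"dy": 0,"dz": -0.02,"roll": 0,"jaw": 0.6},{"dx": 0,"dy": 0,"dz": -0.02,"roll": 0,"jaw": 0.6},{"dx": 0,"dy": 0,"dz": -0.015,"roll": 0,"jaw": 0.6},{"dx": 0,"dy": 0,"dz": -0.015,"roll": 0,"jaw": 0.6},{"dx": 0,"dy": 0,"dz": -0.012,"roll": 0,"jaw": 0.6},{"dx": 0,"dy": 0,"dz": 0,"roll": 0,"jaw": 0.6},{"dx": 0,"dy": 0,"dz": 0,"roll": 0,"jaw": 0.6},{"dx": 0,"dy": 0,"dz": 0,"roll": 0,"jaw": 0.45}])

```text
t: 3.85
eef_pos: [0.5425, -0.0262, 0.1427]
ee_rot: [-3.141, -0.001, -0.034]
force: [-0.5, -0.0, -0.7]
width: 0.0471
gripper_force: 0.0
```

Request:
servo_tool(moves=[{"dx": 0,"dy": 0,"dz": 0,"roll": 0,"jaw": 0.1},{"dx": 0,"dy": 0,"dz": 0,"roll": 0,"jaw": 0.1},{"dx": 0,"dy": 0,"dz": 0,"roll": 0,"jaw": 0.1},{"dx": 0,"dy": 0,"dz": 0,"roll": 0,"jaw": 0.1},{"dx": 0,"dy": 0,"dz": 0,"roll": 0,"jaw": 0.1},{"dx": 0,"dy": 0,"dz": 0,"roll": 0,"jaw": 0.1},{"dx": 0,"dy": 0,"dz": 0,"roll": 0,"jaw": 0.1},{"dx": 0,"dy": 0,"dz": 0,"roll": 0,"jaw": 0.1},{"dx": 0,"dy": 0,"dz": 0,"roll": 0,"jaw": 0.1},{"dx": 0,"dy": 0,"dz": 0,"roll": 0,"jaw": 0.1}], newtons=30)

```text
t: 5.1
eef_pos: [0.542, -0.0263, 0.1421]
ee_rot: [3.141, 0.0, -0.034]
force: [-1.6, -1.8, 2.3]
width: 0.024
gripper_force: 29.9
```

Request:
servo_tool(moves=[{"dx": -0.0035,"dy": 0,"dz": 0.006,"roll": 0,"jaw": 0.1},{"dx": -0.0035,"dy": 0,"dz": 0.006,"roll": 0,"jaw": 0.1},{"dx": -0.0035,"dy": 0,"dz": 0.006,"roll": 0,"jaw": 0.1},{"dx": -0.0035,"dy": 0,"dz": 0.006,"roll": 0,"jaw": 0.1},{"dx": -0.0035,"dy": 0,"dz": 0.006,"roll": 0,"jaw": 0.1},{"dx": -0.0035,"dy": 0,"dz": 0.006,"roll": 0,"jaw": 0.1},{"dx": -0.0035,"dy": 0,"dz": 0.006,"roll": 0,"jaw": 0.1},{"dx": -0.0035,"dy": 0,"dz": 0.006,"roll": 0,"jaw": 0.1},{"dx": -0.0035,"dy": 0,"dz": 0.006,"roll": 0,"jaw": 0.1},{"dx": -0.0035,"dy": 0,"dz": 0.006,"roll": 0,"jaw": 0.1}])

```text
t: 6.35
eef_pos: [0.5065, -0.0264, 0.2023]
ee_rot: [3.141, 0.001, -0.034]
force: [-0.2, 0.0, 0.2]
width: 0.0243
gripper_force: 29.9
```

Request:
servo_tool(moves=[{"dx": -0.01,"dy": 0,"dz": 0.02,"roll": 0,"jaw": 0.1},{"dx": -0.01,"dy": 0,"dz": 0.02,"roll": 0,"jaw": 0.1},{"dx": -0.01,"dy": 0.01,"dz": 0.015,"roll": 0,"jaw": 0.1},{"dx": -0.01,"dy": 0.03,"dz": 0,"roll": -0.5,"jaw": 0.1},{"dx": -0.005,"dy": 0.04,"dz": 0,"roll": -0.5,"jaw": 0.1},{"dx": -0.005,"dy": 0.05,"dz": 0,"roll": -0.5,"jaw": 0.1},{"dx": -0.003,"dy": 0.05,"dz": 0,"roll": -0.5,"jaw": 0.1},{"dx": 0,"dy": 0.05,"dz": 0,"roll": -0.5,"jaw": 0.1},{"dx": 0,"dy": 0.05,"dz": 0,"roll": -0.1,"jaw": 0.1},{"dx": 0,"dy": 0.03,"dz": 0,"roll": 0,"jaw": 0.1}])

```text
t: 7.6
eef_pos: [0.4531, 0.2862, 0.2569]
ee_rot: [3.141, 0.0, -0.078]
force: [-0.6, -0.1, -0.3]
width: 0.0249
gripper_force: 29.9
```

Request:
servo_tool(moves=[{"dx": 0,"dy": 0,"dz": -0.01,"roll": 0,"jaw": 0.1},{"dx": 0,"dy": 0,"dz": -0.02,"roll": 0,"jaw": 0.1},{"dx": 0,"dy": 0,"dz": -0.02,"roll": 0,"jaw": 0.1},{"dx": 0,"dy": 0,"dz": -0.02,"roll": 0,"jaw": 0.1},{"dx": 0,"dy": 0,"dz": -0.015,"roll": 0,"jaw": 0.1},{"dx": 0,"dy": 0,"dz": -0.01,"roll": 0,"jaw": 0.1},{"dx": 0,"dy": 0,"dz": 0,"roll": 0,"jaw": 0.1},{"dx": 0,"dy": 0,"dz": 0,"roll": 0,"jaw": 0.1},{"dx": 0,"dy": 0,"dz": 0,"roll": 0,"jaw": 0.1},{"dx": 0,"dy": 0,"dz": 0,"roll": 0,"jaw": 0.1}], newtons=6)

```text
t: 8.85
eef_pos: [0.4542, 0.2839, 0.1625]
ee_rot: [-3.141, -0.0, -0.08]
force: [-0.4, 0.2, -0.5]
width: 0.0253
gripper_force: 6.0
```

```bash
cat > look.py <<'E'
import sys,numpy as np,cv2
from station import *
def crop(n,x0,x1,y0,y1,s,g=1):
    p,d=grab_frame(n);np.savez(f"last_{n}.npz",p=p,d=d)
    q=np.clip(p[y0:y1,x0:x1,::-1].astype(float)*g,0,255).astype(np.uint8)
    im=cv2.resize(q,None,fx=s,fy=s,interpolation=cv2.INTER_CUBIC)
    for x in range((x0+19)//20*20,x1,20): cv2.putText(im,str(x),(int((x+.5-x0)*s)-10,10),0,.35,(0,0,255),1)
    for y in range((y0+19)//20*20,y1,20): cv2.putText(im,str(y),(0,int((y+.5-y0)*s)+4),0,.35,(0,0,255),1)
    return im
E
python3 - <<'E'
from look import *
a=crop("scene",250,400,130,330,2.9);b=crop("top",120,220,90,235,4,1.6)
b=cv2.resize(b,(int(b.shape[1]*a.shape[0]/b.shape[0]*.88),a.shape[0])) 
cv2.imwrite("pics/c1.png",np.hstack([a,b])[:600,:800]);print(get_state()["eef_pos"],get_state()["ee_rot"])
E
```

```text
[0.45409512 0.28381701 0.16229838] [-3.14122622e+00 -2.43921510e-04 -7.96561864e-02]
```

View pics/c1.png

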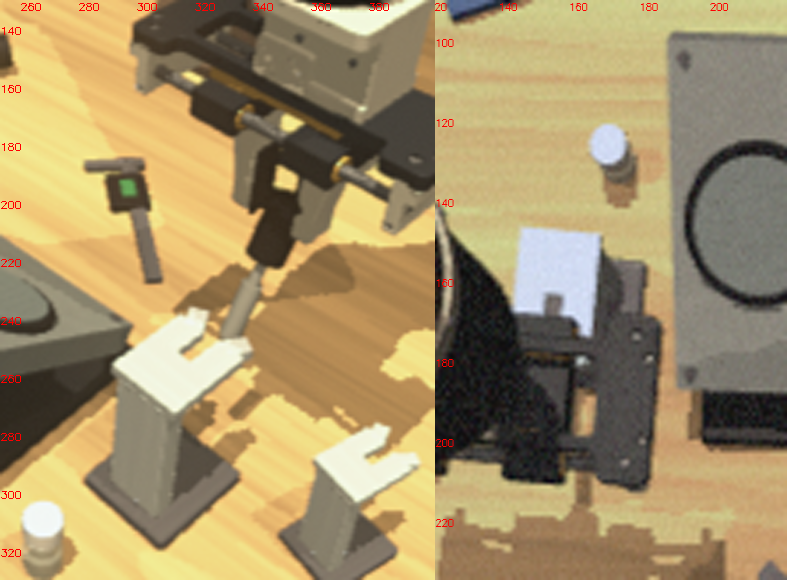

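The scene half shows the pin still tilted in the grip, head around (342,208) and shank tip near (329,245), in front of the notch mouth at (325,247). I'll push the shank into the flare with a light grip to stand the pin upright.

Request:
servo_tool(moves=[{"dx": 0.005,"dy": 0,"dz": 0,"roll": 0,"jaw": 0.1},{"dx": 0.005,"dy": -0.001,"dz": 0,"roll": 0,"jaw": 0.1},{"dx": 0.005,"dy": 0,"dz": 0,"roll": 0,"jaw": 0.1},{"dx": 0.005,"dy": -0.001,"dz": 0,"roll": 0,"jaw": 0.1},{"dx": 0.005,"dy": 0,"dz": 0,"roll": 0,"jaw": 0.1},{"dx": 0.005,"dy": -0.001,"dz": 0,"roll": 0,"jaw": 0.1},{"dx": 0.005,"dy": 0,"dz": 0,"roll": 0,"jaw": 0.1},{"dx": 0.005,"dy": -0.001,"dz": 0,"roll": 0,"jaw": 0.1},{"dx": 0.005,"dy": 0,"dz": 0,"roll": 0,"jaw": 0.1},{"dx": 0.003,"dy": 0,"dz": 0,"roll": 0,"jaw": 0.1}])

```text
t: 10.2
eef_pos: [0.5023, 0.2796, 0.162]
ee_rot: [3.141, 0.0, -0.08]
force: [-0.1, -0.2, -0.7]
width: 0.0255
gripper_force: 6.0
```

Run:
```python
from look import *
a=crop("scene",250,400,130,330,2.9)
cv2.imwrite("pics/c2.png",a);print(get_state()["eef_pos"],get_state()["force"])
```

```text
[0.50250343 0.27963914 0.16197221] [ 0.07531047  0.12694225 -0.92521304]
```

View pics/c2.png

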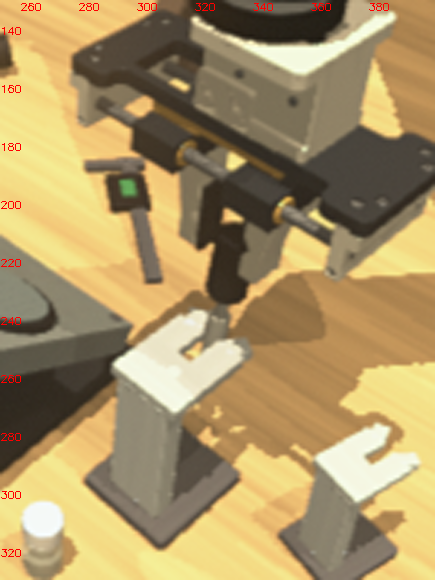

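The pin now looks almost upright (head (329,207)–(327,230), shank tip at (325,240) inside the flare). Next I'll measure its underside height from the depth image.

Run:
```python
from h import *
z=np.load("last_scene.npz");S=cloud("scene",z["d"])
np.set_printoptions(precision=4,suppress=True)
P=S[200:250,312:340];img=z["p"][200:250,312:340]
m=(abs(P[...,0]-.505)<.022)&(abs(P[...,1]-.28)<.016)&(P[...,2]>.1)
for v in range(0,50,2):
    r=P[v][m[v]]; g=img[v][m[v]].mean(1)
    if len(r): 
        k=r[np.abs(r[:,2]-np.median(r[:,2]))<.01];print(v+200,len(r),k.mean(0),np.ptp(k[:,1]),g.mean())
print(proj("scene",np.array([[.502,.2796,.154],[.502,.2796,.198],[.502,.2796,.136]])))
```

```text
200 5 [0.505  0.2661 0.2181] 0.002510276978732462 43.333333333333336
202 7 [0.502  0.2667 0.2123] 0.0015445087947188463 44.61904761904763
204 7 [0.5006 0.2665 0.2069] 0.00217477630098184 47.38095238095239
206 13 [0.497  0.2682 0.2012] 0.007021136389097682 74.92307692307692
208 17 [0.4987 0.2702 0.1991] 0.013552231346753263 45.07843137254901
210 15 [0.5007 0.2717 0.1968] 0.014866279092697776 43.0
212 16 [0.5041 0.2733 0.1955] 0.01742278892298249 44.166666666666664
214 16 [0.5062 0.276  0.194 ] 0.020337127347804074 55.0625
216 13 [0.5067 0.2799 0.1923] 0.027101516048216645 54.87179487179487
218 11 [0.5069 0.2803 0.1881] 0.014154760014195633 54.18181818181818
220 11 [0.5071 0.28   0.1836] 0.014687417782629386 52.15151515151515
222 12 [0.507  0.2796 0.1787] 0.017925465483524472 58.08333333333332
224 12 [0.5083 0.2809 0.1758] 0.020778746057797226 55.97222222222222
226 13 [0.5071 0.2836 0.172 ] 0.01927758241798566 48.97435897435897
228 16 [0.5057 0.2844 0.1669] 0.022230478423666655 52.666666666666664
230 14 [0.5065 0.2854 0.1634] 0.018121085175071494 47.785714285714285
232 13 [0.5063 0.2869 0.1595] 0.013438786689562887 49.820512820512825
234 9 [0.5063 0.2875 0.1551] 0.014913056985928597 67.4074074074074
236 6 [0.5016 0.2788 0.1408] 0.009849668572579906 96.5
238 10 [0.5014 0.2793 0.136 ] 0.010446867747038568 132.96666666666667
240 12 [0.504  0.2814 0.1344] 0.010808032143370061 163.88888888888889
242 15 [0.5057 0.2761 0.1268] 0.021995631986413577 165.15555555555554
244 16 [0.5086 0.2752 0.1234] 0.022936383374171698 169.79166666666669
246 18 [0.5082 0.2785 0.1203] 0.02728892725672033 146.8148148148148
248 20 [0.5096 0.2826 0.1192] 0.025861156138721808 173.78333333333333
[[325.5683 230.9307]
 [328.4924 211.9771]
 [324.4407 238.2397]]
```

Request:
servo_tool(moves=[{"dx": -0.004,"dy": 0,"dz": 0,"roll": 0,"jaw": 0.1},{"dx": 0,"dy": 0,"dz": -0.005,"roll": 0,"jaw": 0.1},{"dx": 0,"dy": 0,"dz": -0.005,"roll": 0,"jaw": 0.1},{"dx": 0,"dy": 0,"dz": -0.005,"roll": 0,"jaw": 0.1},{"dx": 0,"dy": 0,"dz": -0.005,"roll": 0,"jaw": 0.1},{"dx": 0,"dy": 0,"dz": -0.005,"roll": 0,"jaw": 0.1},{"dx": 0,"dy": 0,"dz": -0.004,"roll": 0,"jaw": 0.1},{"dx": 0,"dy": 0,"dz": 0,"roll": 0,"jaw": 0.1},{"dx": 0.005,"dy": 0,"dz": 0,"roll": 0,"jaw": 0.1},{"dx": 0.005,"dy": -0.001,"dz": 0,"roll": 0,"jaw": 0.1}], newtons=6)

```text
t: 11.5
eef_pos: [0.5086, 0.2789, 0.1334]
ee_rot: [-3.141, -0.0, -0.079]
force: [-0.6, 0.8, -0.6]
width: 0.0256
gripper_force: 6.0
```

Request:
servo_tool(moves=[{"dx": 0.005,"dy": 0,"dz": 0,"roll": 0,"jaw": 0.1},{"dx": 0.005,"dy": -0.001,"dz": 0,"roll": 0,"jaw": 0.1},{"dx": 0.005,"dy": 0,"dz": 0,"roll": 0,"jaw": 0.1},{"dx": 0.005,"dy": -0.001,"dz": 0,"roll": 0,"jaw": 0.1},{"dx": 0.003,"dy": 0,"dz": 0,"roll": 0,"jaw": 0.1},{"dx": 0,"dy": 0,"dz": 0,"roll": 0,"jaw": 0.1},{"dx": 0,"dy": 0,"dz": 0,"roll": 0,"jaw": 0.1},{"dx": 0,"dy": 0,"dz": 0,"roll": 0,"jaw": 0.1},{"dx": 0,"dy": 0,"dz": 0,"roll": 0,"jaw": 0.1},{"dx": 0,"dy": 0,"dz": 0,"roll": 0,"jaw": 0.1}])

```text
t: 12.75
eef_pos: [0.531, 0.2768, 0.1331]
ee_rot: [-3.142, -0.0, -0.08]
force: [-0.4, 0.8, -1.5]
width: 0.0258
gripper_force: 6.0
```

Run:
```python
from look import *
a=crop("scene",270,370,150,300,4)
cv2.imwrite("pics/c3.png",a);print(get_state()["eef_pos"],get_state()["force"])
```

```text
[0.53097885 0.27677059 0.1331005 ] [ 0.26718074  0.92728453 -1.06139384]
```

View pics/c3.png

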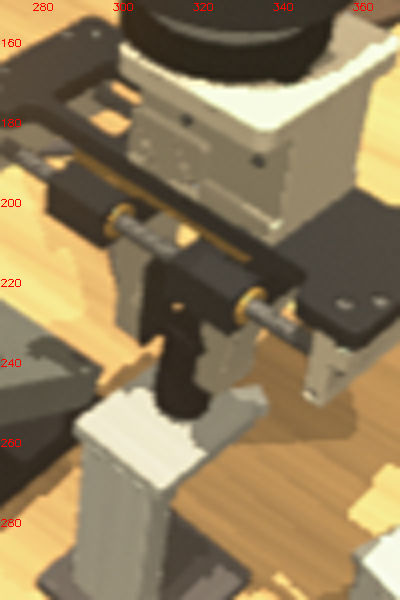

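The head's underside is now at (314,252) over the notch's closed end. I'll push home, lower it, and check the force before releasing.

Request:
servo_tool(moves=[{"dx": 0.001,"dy": 0,"dz": 0,"roll": 0,"jaw": 0.1},{"dx": 0.001,"dy": 0,"dz": 0,"roll": 0,"jaw": 0.1},{"dx": 0.001,"dy": 0,"dz": 0,"roll": 0,"jaw": 0.1},{"dx": 0,"dy": 0,"dz": -0.001,"roll": 0,"jaw": 0.1},{"dx": 0,"dy": 0,"dz": -0.001,"roll": 0,"jaw": 0.1},{"dx": 0,"dy": 0,"dz": -0.001,"roll": 0,"jaw": 0.1},{"dx": 0,"dy": 0,"dz": -0.001,"roll": 0,"jaw": 0.1},{"dx": 0,"dy": 0,"dz": -0.001,"roll": 0,"jaw": 0.1},{"dx": 0,"dy": 0,"dz": 0,"roll": 0,"jaw": 0.1},{"dx": 0,"dy": 0,"dz": 0,"roll": 0,"jaw": 0.1}])

```text
t: 14.05
eef_pos: [0.5352, 0.277, 0.1296]
ee_rot: [-3.141, -0.002, -0.079]
force: [0.3, -1.2, 6.4]
width: 0.0254
gripper_force: 6.0
```

Request:
servo_tool(moves=[{"dx": 0,"dy": 0,"dz": 0,"roll": 0,"jaw": 0.4},{"dx": 0,"dy": 0,"dz": 0,"roll": 0,"jaw": 0.5},{"dx": 0,"dy": 0,"dz": 0,"roll": 0,"jaw": 0.6},{"dx": 0,"dy": 0,"dz": 0,"roll": 0,"jaw": 0.6},{"dx": 0,"dy": 0,"dz": 0,"roll": 0,"jaw": 0.6},{"dx": 0,"dy": 0,"dz": 0.015,"roll": 0,"jaw": 0.6},{"dx": 0,"dy": 0,"dz": 0.02,"roll": 0,"jaw": 0.6},{"dx": 0,"dy": 0,"dz": 0.025,"roll": 0,"jaw": 0.6},{"dx": 0,"dy": 0,"dz": 0.04,"roll": 0,"jaw": 0.6},{"dx": 0,"dy": 0,"dz": 0.04,"roll": 0,"jaw": 0.6}])

```text
t: 15.3
eef_pos: [0.5341, 0.2766, 0.2705]
ee_rot: [-3.141, -0.001, -0.08]
force: [1.3, 0.6, 0.5]
width: 0.0522
gripper_force: 0.0
```

Run:
```python
from look import *
from h import *
a=crop("scene",270,370,180,330,4)
cv2.imwrite("pics/c4.png",a);print(get_state()["eef_pos"],get_state()["force"])
np.set_printoptions(precision=4,suppress=True)
S=cloud("scene",np.load("last_scene.npz")["d"]).reshape(-1,3)
m=(abs(S[:,0]-.535)<.03)&(abs(S[:,1]-.278)<.03)&(S[:,2]>.124)&(S[:,2]<.19);X=S[m]
print(len(X),X[:,2].max())
for l,h in((.126,.136),(.136,.146),(.146,.156),(.161,.17)):
    q=X[(X[:,2]>l)&(X[:,2]<h)];print(l,len(q),q.mean(0),np.percentile(q[:,:2],[5,95],axis=0).ravel())
print(proj("scene",np.array([[.533,.2775,.12],[.533,.2775,.164]])))
```

```text
[0.53635923 0.27751541 0.27691738] [2.29679026 0.92306996 8.00289307]
377 0.16670029707827141
0.126 59 [0.5355 0.2828 0.131 ] [0.5259 0.2711 0.5405 0.2898]
0.136 58 [0.5362 0.2823 0.1413] [0.5279 0.2705 0.5403 0.2898]
0.146 65 [0.536  0.2818 0.1509] [0.5272 0.2684 0.5405 0.2898]
0.161 151 [0.5294 0.2783 0.1647] [0.5176 0.2678 0.5398 0.2888]
[[312.1725 253.5369]
 [314.5032 235.6738]]
```

View pics/c4.png

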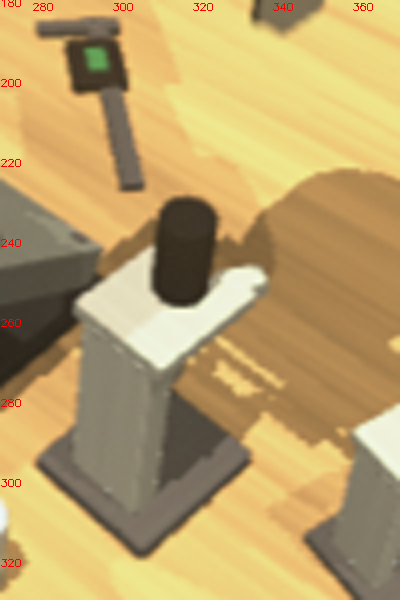

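Pin stands upright in the notch: head from (316,232) down to (314,255), top at z≈0.165 as expected, x within 1–4 mm of the closed end. Now on to the knob.

```bash
python3 -c "
from station import *
s=get_state();print(s['q'],s['ee_rot'],s['eef_pos'],s['force'])"
```

```text
[ 0.80264344  0.19850045 -0.0448049   0.00290792 -1.31865551  0.68847351] [-3.13656362 -0.00779246 -0.07898595] [0.53635923 0.27751541 0.27691738] [2.29679026 0.92306996 8.00289307]
```

Request:
servo_tool(moves=[{"dx": 0.001,"dy": -0.02,"dz": 0,"roll": -8,"jaw": 0.5},{"dx": 0.001,"dy": -0.025,"dz": 0,"roll": -8,"jaw": 0.5},{"dx": 0.002,"dy": -0.025,"dz": 0,"roll": -8,"jaw": 0.5},{"dx": 0.002,"dy": -0.025,"dz": 0,"roll": -8,"jaw": 0.5},{"dx": 0.002,"dy": -0.025,"dz": 0,"roll": -8,"jaw": 0.5},{"dx": 0.002,"dy": -0.025,"dz": 0,"roll": -8,"jaw": 0.5},{"dx": 0.002,"dy": -0.025,"dz": 0,"roll": -8,"jaw": 0.5},{"dx": 0.002,"dy": -0.025,"dz": 0,"roll": -8,"jaw": 0.5},{"dx": 0.002,"dy": -0.02,"dz": 0,"roll": -8,"jaw": 0.5},{"dx": 0,"dy": -0.005,"dz": 0,"roll": -8,"jaw": 0.5}])

```text
t: 16.6
eef_pos: [0.5502, 0.0556, 0.2692]
ee_rot: [-3.14, 0.0, -1.482]
force: [-0.7, -0.1, 0.2]
width: 0.0436
gripper_force: 0.0
```

Request:
servo_tool(moves=[{"dx": 0,"dy": 0,"dz": -0.01,"roll": -8,"jaw": 0.5},{"dx": 0,"dy": 0,"dz": -0.01,"roll": -8,"jaw": 0.5},{"dx": 0,"dy": 0,"dz": -0.01,"roll": -8,"jaw": 0.5},{"dx": 0,"dy": 0,"dz": -0.01,"roll": -8,"jaw": 0.5},{"dx": 0,"dy": 0,"dz": -0.01,"roll": -8,"jaw": 0.5},{"dx": 0,"dy": 0,"dz": -0.01,"roll": -5.5,"jaw": 0.5},{"dx": 0,"dy": 0,"dz": 0,"roll": 0,"jaw": 0.5},{"dx": 0,"dy": 0,"dz": 0,"roll": 0,"jaw": 0.5},{"dx": 0,"dy": 0,"dz": 0,"roll": 0,"jaw": 0.5},{"dx": 0,"dy": 0,"dz": 0,"roll": 0,"jaw": 0.5}])

```text
t: 17.85
eef_pos: [0.5502, 0.0568, 0.2084]
ee_rot: [-3.141, 0.0, -2.269]
force: [1.1, -0.2, 0.0]
width: 0.044
gripper_force: 0.0
```

Pose is on target (yaw −130°, above the knob axis). Descending to z≈0.139 and gripping the bar.

Request:
servo_tool(moves=[{"dx": 0,"dy": 0,"dz": -0.015,"roll": 0,"jaw": 0.5},{"dx": 0,"dy": 0,"dz": -0.015,"roll": 0,"jaw": 0.5},{"dx": 0,"dy": 0,"dz": -0.015,"roll": 0,"jaw": 0.5},{"dx": 0.001,"dy": 0,"dz": -0.01,"roll": 0,"jaw": 0.5},{"dx": 0,"dy": 0,"dz": -0.01,"roll": 0,"jaw": 0.5},{"dx": 0,"dy": 0,"dz": -0.005,"roll": 0,"jaw": 0.5},{"dx": 0,"dy": 0,"dz": 0,"roll": 0,"jaw": 0.5},{"dx": 0,"dy": 0,"dz": 0,"roll": 0,"jaw": 0.5},{"dx": 0,"dy": 0,"dz": 0,"roll": 0,"jaw": 0.4},{"dx": 0,"dy": 0,"dz": 0,"roll": 0,"jaw": 0.4}], newtons=10)

```text
t: 19.1
eef_pos: [0.5511, 0.0568, 0.1384]
ee_rot: [-3.141, 0.0, -2.27]
force: [0.2, -0.7, 0.2]
width: 0.0354
gripper_force: 0.0
```

Request:
servo_tool(moves=[{"dx": 0,"dy": 0,"dz": 0,"roll": 0,"jaw": 0.05},{"dx": 0,"dy": 0,"dz": 0,"roll": 0,"jaw": 0.05},{"dx": 0,"dy": 0,"dz": 0,"roll": 0,"jaw": 0.05},{"dx": 0,"dy": 0,"dz": 0,"roll": 0,"jaw": 0.05},{"dx": 0,"dy": 0,"dz": 0,"roll": 0,"jaw": 0.05},{"dx": 0,"dy": 0,"dz": 0,"roll": 0,"jaw": 0.05},{"dx": 0,"dy": 0,"dz": 0,"roll": 2,"jaw": 0.05},{"dx": 0,"dy": 0,"dz": 0,"roll": 3,"jaw": 0.05},{"dx": 0,"dy": 0,"dz": 0,"roll": 4,"jaw": 0.05},{"dx": 0,"dy": 0,"dz": 0,"roll": 4,"jaw": 0.05}])

```text
t: 20.35
eef_pos: [0.5517, 0.0563, 0.1383]
ee_rot: [-3.14, -0.0, -2.039]
force: [4.4, -3.7, -1.6]
width: 0.0043
gripper_force: 2.2
```

The fingers closed to 4 mm, so the bar isn't between them. Looking.

Run:
```python
from look import *
a=crop("scene",150,300,120,270,3.6);b=crop("top",200,320,90,220,3.6,1.6)
h=max(a.shape[0],b.shape[0]);f=lambda i:np.pad(i,((0,h-i.shape[0]),(0,0),(0,0)))
cv2.imwrite("pics/c5.png",cv2.resize(np.hstack([f(a),f(b)]),None,fx=.82,fy=.82))
s=get_state();print(s["force"],s["width"],s["moment"])
```

```text
[ 2.95915381 -4.43002077 -1.08700304] 0.00418681649745847 [-1.31605637 -1.34942452 -0.0591055 ]
```

View pics/c5.png

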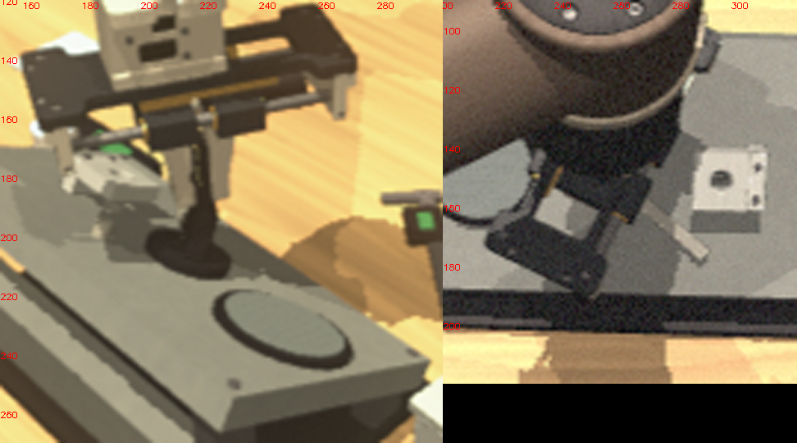

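Run:
```python
from h import *
np.set_printoptions(precision=1,suppress=True,linewidth=200)
print(proj("scene",np.array([[.5515,.0565,.138],[.5515,.0565,.157],[.552,.0566,.148],[.548,.0568,.155]])))
n=np.array([-.5007,.0166,.8655]);ax=np.array([.5710,.0560,.1151])
xu=np.array([.865,-.0279,.5009]);yl=np.cross(n,xu)
a=np.radians(132.4);bx=np.cos(a)*xu-np.sin(a)*yl;by=np.cross(n,bx)
for f in("scene0","last_scene"):
    z=np.load(f+".npz");S=cloud("scene",z["d"])-ax
    for name,v in(("along",bx),("across",by),("h",n)):
        print(f,name);print((S@v*1e3)[166:200:3,208:230:2])
```

```text
[[218.  195.7]
 [217.4 188.3]
 [217.5 192. ]
 [218.8 188.3]]
scene0 along
[[ 337.8  334.5  337.   336.7  336.3  331.4  337.   332.9  333.   328.9  331.2]
 [ 320.   324.8  324.9  320.4  324.7  319.1  321.9  316.5  313.7  316.1  316.6]
 [ 312.1  310.5  310.1  306.3  304.9  305.3  309.5  304.6  301.6  301.3  301.4]
 [ 294.9  294.7  296.4  297.2  294.8  291.8  289.5  294.1  294.7  287.5  288.5]
 [ 285.2  283.4  278.7  283.1  279.4  279.5  282.5  280.   276.8  278.6  277.5]
 [ 270.3  269.9  268.9  269.4  266.3  268.6  266.1  264.5  264.4  266.9  263.7]
 [ 148.   155.1  257.9  254.6   20.3   19.2   24.8  254.   251.1  252.6  250.3]
 [ 127.8  128.4  136.5  141.     2.8   -1.4    4.3   10.9  243.9  238.9  236.7]
 [ 103.3  109.2   82.9   12.6  -16.3  -20.2  -15.9  -10.1  229.4  225.8  228.4]
 [  86.7   87.7   27.4   -3.9  -26.6  -29.6  -26.9  -26.3  216.6  212.6  215.4]
 [  63.8 -710.6   10.1  -19.1  -26.5  -25.3  -26.8  -24.2   96.9  103.3  105.9]
 [  12.6   13.2   -6.9  -25.9  -28.   -23.8  -27.1   72.8   78.5   82.8   85.4]]
scene0 across
[[  9.7   4.6  -0.9  -6.2 -11.6 -16.4 -22.4 -27.3 -
[... 3450 characters left out ...]
.1  95.4]
 [ 80.2  81.3  81.7  81.7  77.5  83.7  84.8  86.1  87.1  89.2   6.5]
 [ 74.   74.4  75.3  77.1 -10.3  77.1  78.9  79.8  81.1  81.8   1.3]
 [ 67.7  69.2  69.2  69.3  71.   69.8  72.1  73.4  74.3  75.9  -3. ]
 [ 61.1  62.6  63.5  61.7  64.9  63.4  65.5  68.6  68.8  69.8  -7.2]
 [ 52.3  56.   57.   57.9  58.   55.8  60.1  60.9  62.7  63.  -11.9]
 [  1.7  49.6  50.4  51.   51.1  47.4  53.1  55.1  55.4 -18.5 -16.3]
 [  3.   41.8  13.2  36.9  45.3  47.7  48.2  47.6 -24.3 -22.8 -20.6]
 [  2.4  11.6  24.8  34.5  42.4  44.7  46.1  46.9 -29.1 -25.9 -25.1]
 [  1.4   9.6  22.9  32.8  38.   39.1  40.3  41.7   1.8   1.7   1.6]
 [ 14.1  14.1  21.9  29.9  32.4  33.4  34.4   1.1   1.5   2.7   2.1]]
```

Request:
servo_tool(moves=[{"dx": 0,"dy": 0,"dz": 0,"roll": -4,"jaw": 0.3},{"dx": 0,"dy": 0,"dz": 0,"roll": -4,"jaw": 0.3},{"dx": 0,"dy": 0,"dz": 0,"roll": -5,"jaw": 0.3},{"dx": 0,"dy": 0,"dz": 0,"roll": 0,"jaw": 0.3},{"dx": 0,"dy": 0,"dz": 0.01,"roll": 0,"jaw": 0.3},{"dx": 0,"dy": 0,"dz": 0.015,"roll": 0,"jaw": 0.3},{"dx": 0,"dy": 0,"dz": 0.015,"roll": 0,"jaw": 0.3},{"dx": 0,"dy": 0,"dz": 0.01,"roll": 0,"jaw": 0.3},{"dx": 0,"dy": 0,"dz": 0,"roll": 0,"jaw": 0.3},{"dx": 0,"dy": 0,"dz": 0,"roll": 0,"jaw": 0.3}])

```text
t: 21.7
eef_pos: [0.5507, 0.0567, 0.1877]
ee_rot: [3.141, -0.0, -2.27]
force: [0.3, -0.1, -0.0]
width: 0.0262
gripper_force: 0.0
```

Run:
```python
from look import *
from h import *
np.set_printoptions(precision=0,suppress=True,linewidth=220)
a=crop("scene",180,260,130,215,6.5);cv2.imwrite("pics/c6.png",a)
s=get_state();print(s["eef_pos"],s["ee_rot"],s["width"],s["force"])
z=np.load("last_scene.npz");S=cloud("scene",z["d"]);
yd=np.array([-.766,.643,0])  # closing line az 140
e=S-s["eef_pos"]
print("z mm above TCP");print((e[...,2]*1e3)[150:192:2,196:236:2]);print("along closing line");print((e@yd*1e3)[150:192:2,196:236:2])
```

```text
[1. 0. 0.] [ 3. -0. -2.] 0.026234453373345498 [-0. -0.  0.]
z mm above TCP
[[  67.   67.   67.   65.   65.   64. -186. -185. -188. -187. -187. -163. -162.   63.   64.   64.   63.   62.   64. -157.]
 [-185.   64.   62.   63.   63.   60. -164. -165. -166. -167. -165. -166. -165.   59.   59.   59.   59.   59.   58. -164.]
 [-186.   59.   58.   59.   58.   56. -169. -169. -167. -167. -170. -170. -169.   48.   54.   55.   55.   54. -187. -170.]
 [-186.   54.   55.   55.   55.   52. -175. -173. -173. -176. -175. -177. -177. -186.   49.   50.   50.   50. -186. -182.]
 [-188. -186.   49.   49.   47.   48.   37. -181. -186. -187. -188. -186. -187. -186.   47.   46.   46.   46. -186. -186.]
 [-186. -183.   45.   47.   46.   45.   40. -187. -184. -186. -187. -185. -186. -185.   41.   41.   42.   41. -186. -186.]
 [-183. -188.   41.   40.   40.   40.   40. -186. -185. -186. -186. -186. -186. -187.   37.   38.   38.   37. -187. -186.]
 [-186. -185.   36.   35.   37.   36.   34. -185. -185. -186. -188. -185. -185. -186.   32.   34.   32.   32. -184. -187.]
 [-186. -187.   33.   31.   31.   32.   3
[... 3041 characters left out ...]
 -37. -32. -27. -21. -16. -11.  -5.   0.   6.  11.  17.  22.  27.  33.  38.  44.]
 [-45. -41. -42. -38. -33. -33. -27. -22. -16. -11.  -5.  -0.   5.  11.  16.  21.  27.  32.  38.  43.]
 [-44. -41. -37. -33. -33. -28. -27. -22. -17. -11.  -6.  -0.   5.  10.  16.  21.  26.  32.  37.  42.]
 [-45. -41. -37. -33. -32. -28. -23. -19. -17. -11.  -3.   1.   5.  10.  15.  20.  26.  31.  36.  42.]
 [-45. -42. -38. -34. -32. -28. -23. -19. -14. -12.  -3.   1.   5.   9.  15.  20.  25.  30.  36.  41.]
 [-49. -45. -40. -36. -32. -28. -23. -18. -14.  -8.  -3.   1.   4.   8.  14.  19.  25.  30.  35.  41.]
 [-48. -44. -40. -36. -32. -27. -23. -18. -14.  -8.  -4.   0.   4.   8.  14.  19.  24.  29.  35.  40.]]
```

View pics/c6.png

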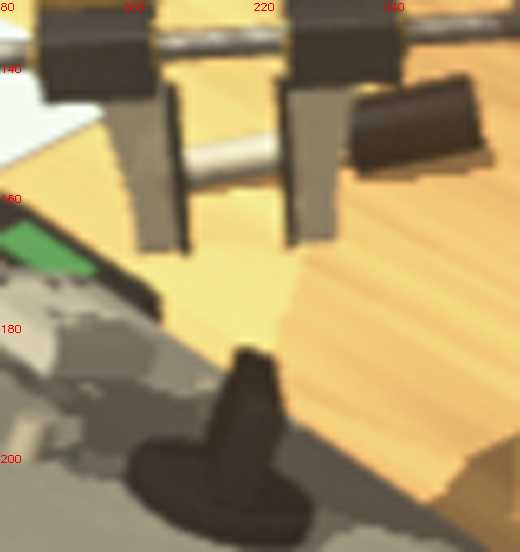

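The picture shows the finger ends at row 167, with the bar well below at (220,183). Depth puts the physical finger ends about 25 mm above the reported TCP, so the fingers closed above the bar. I'll descend about 70 mm to put the real tips near z=0.14.

Request:
servo_tool(moves=[{"dx": 0.001,"dy": 0,"dz": -0.01,"roll": 0,"jaw": 0.4},{"dx": 0,"dy": 0,"dz": -0.01,"roll": 0,"jaw": 0.4},{"dx": 0,"dy": 0,"dz": -0.01,"roll": 0,"jaw": 0.4},{"dx": 0,"dy": 0,"dz": -0.01,"roll": 0,"jaw": 0.4},{"dx": 0,"dy": 0,"dz": -0.01,"roll": 0,"jaw": 0.4},{"dx": 0,"dy": 0,"dz": -0.008,"roll": 0,"jaw": 0.4},{"dx": 0,"dy": 0,"dz": -0.004,"roll": 0,"jaw": 0.4},{"dx": 0,"dy": 0,"dz": -0.004,"roll": 0,"jaw": 0.4},{"dx": 0,"dy": 0,"dz": 0,"roll": 0,"jaw": 0.4},{"dx": 0,"dy": 0,"dz": 0,"roll": 0,"jaw": 0.4}])

```text
t: 23.0
eef_pos: [0.5522, 0.0568, 0.1223]
ee_rot: [-3.141, 0.0, -2.27]
force: [1.0, 0.1, -1.1]
width: 0.035
gripper_force: 0.0
```

Request:
servo_tool(moves=[{"dx": 0,"dy": 0,"dz": -0.002,"roll": 0,"jaw": 0.4},{"dx": 0,"dy": 0,"dz": -0.002,"roll": 0,"jaw": 0.4},{"dx": 0,"dy": 0,"dz": -0.002,"roll": 0,"jaw": 0.4},{"dx": 0,"dy": 0,"dz": 0,"roll": 0,"jaw": 0.1},{"dx": 0,"dy": 0,"dz": 0,"roll": 0,"jaw": 0.1},{"dx": 0,"dy": 0,"dz": 0,"roll": 0,"jaw": 0.1},{"dx": 0,"dy": 0,"dz": 0,"roll": 0,"jaw": 0.1},{"dx": 0,"dy": 0,"dz": 0,"roll": 0,"jaw": 0.1},{"dx": 0,"dy": 0,"dz": 0,"roll": 0,"jaw": 0.1},{"dx": 0,"dy": 0,"dz": 0,"roll": 0,"jaw": 0.1}], newtons=10)

```text
t: 24.25
eef_pos: [0.5519, 0.0568, 0.116]
ee_rot: [3.141, -0.0, -2.27]
force: [-2.2, 2.6, 0.6]
width: 0.0207
gripper_force: 9.3
```

Request:
servo_tool(moves=[{"dx": 0,"dy": 0,"dz": 0,"roll": 3,"jaw": 0.1},{"dx": 0,"dy": 0,"dz": 0,"roll": 4,"jaw": 0.1},{"dx": 0,"dy": 0,"dz": 0,"roll": 4,"jaw": 0.1},{"dx": 0,"dy": 0,"dz": 0,"roll": 4,"jaw": 0.1},{"dx": 0,"dy": 0,"dz": 0,"roll": 4,"jaw": 0.1},{"dx": 0,"dy": 0,"dz": 0,"roll": 4,"jaw": 0.1},{"dx": 0,"dy": 0,"dz": 0,"roll": 4,"jaw": 0.1},{"dx": 0,"dy": 0,"dz": 0,"roll": 4,"jaw": 0.1},{"dx": 0,"dy": 0,"dz": 0,"roll": 4,"jaw": 0.1},{"dx": 0,"dy": 0,"dz": 0,"roll": 4,"jaw": 0.1}])

```text
t: 25.5
eef_pos: [0.5518, 0.0563, 0.1162]
ee_rot: [3.141, -0.001, -1.587]
force: [-3.3, 1.2, 2.6]
width: 0.022
gripper_force: 10.4
```

Request:
servo_tool(moves=[{"dx": 0,"dy": 0,"dz": 0,"roll": 4,"jaw": 0.1},{"dx": 0,"dy": 0,"dz": 0,"roll": 4,"jaw": 0.1},{"dx": 0,"dy": 0,"dz": 0,"roll": 4,"jaw": 0.1},{"dx": 0,"dy": 0,"dz": 0,"roll": 4,"jaw": 0.1},{"dx": 0,"dy": 0,"dz": 0,"roll": 4,"jaw": 0.1},{"dx": 0,"dy": 0,"dz": 0,"roll": 4,"jaw": 0.1},{"dx": 0,"dy": 0,"dz": 0,"roll": 4,"jaw": 0.1},{"dx": 0,"dy": 0,"dz": 0,"roll": 4,"jaw": 0.1},{"dx": 0,"dy": 0,"dz": 0,"roll": 3,"jaw": 0.1},{"dx": 0,"dy": 0,"dz": 0,"roll": 2,"jaw": 0.1}])

```text
t: 26.75
eef_pos: [0.5516, 0.0562, 0.1168]
ee_rot: [3.141, -0.0, -0.942]
force: [-5.9, 0.5, 7.4]
width: 0.0203
gripper_force: 10.0
```

Request:
servo_tool(moves=[{"dx": 0,"dy": 0,"dz": 0,"roll": 2,"jaw": 0.1},{"dx": 0,"dy": 0,"dz": 0,"roll": 2,"jaw": 0.1},{"dx": 0,"dy": 0,"dz": 0,"roll": 2,"jaw": 0.1},{"dx": 0,"dy": 0,"dz": 0,"roll": 2,"jaw": 0.1},{"dx": 0,"dy": 0,"dz": 0,"roll": 2,"jaw": 0.1},{"dx": 0,"dy": 0,"dz": 0,"roll": 2,"jaw": 0.1},{"dx": 0,"dy": 0,"dz": 0,"roll": 2,"jaw": 0.1},{"dx": 0,"dy": 0,"dz": 0,"roll": 0,"jaw": 0.1},{"dx": 0,"dy": 0,"dz": 0,"roll": 0,"jaw": 0.1},{"dx": 0,"dy": 0,"dz": 0,"roll": 0,"jaw": 0.1}])

```text
t: 28.0
eef_pos: [0.551, 0.0561, 0.1165]
ee_rot: [3.14, 0.001, -0.7]
force: [-6.5, 1.0, 6.7]
width: 0.0219
gripper_force: 12.6
```

```bash
python3 -c "
from station import *
s=get_state();print(s['moment'],s['force'],s['width'],s['ee_rot'])"
```

```text
[ 0.37255345  2.49352095 -0.35781275] [-6.51734249  1.03622597  6.71969661] 0.0219377759912866 [ 3.14004026e+00  7.60102042e-04 -7.00150164e-01]
```

Moment about z jumped to −0.36 N m, well over the knob's friction, so the stop is reached. I'll open, lift and verify.

Request:
servo_tool(moves=[{"dx": 0,"dy": 0,"dz": 0,"roll": 0,"jaw": 0.4},{"dx": 0,"dy": 0,"dz": 0,"roll": 0,"jaw": 0.4},{"dx": 0,"dy": 0,"dz": 0,"roll": 0,"jaw": 0.4},{"dx": 0,"dy": 0,"dz": 0,"roll": 0,"jaw": 0.4},{"dx": 0,"dy": 0,"dz": 0.015,"roll": 0,"jaw": 0.4},{"dx": 0,"dy": 0,"dz": 0.02,"roll": 0,"jaw": 0.4},{"dx": 0,"dy": 0,"dz": 0.03,"roll": 0,"jaw": 0.4},{"dx": 0,"dy": 0,"dz": 0.04,"roll": 0,"jaw": 0.4},{"dx": 0,"dy": 0,"dz": 0.03,"roll": 0,"jaw": 0.4},{"dx": 0,"dy": 0,"dz": 0,"roll": 0,"jaw": 0.4}])

```text
t: 29.25
eef_pos: [0.5536, 0.0571, 0.255]
ee_rot: [-3.136, -0.003, -0.699]
force: [0.4, 1.0, -0.3]
width: 0.0351
gripper_force: 0.0
```

Request:
servo_tool(moves=[{"dx": -0.015,"dy": -0.02,"dz": 0,"roll": 0,"jaw": 0.4},{"dx": -0.015,"dy": -0.03,"dz": 0,"roll": 0,"jaw": 0.4},{"dx": -0.015,"dy": -0.03,"dz": 0,"roll": 0,"jaw": 0.4},{"dx": -0.015,"dy": -0.03,"dz": 0,"roll": 0,"jaw": 0.4},{"dx": -0.015,"dy": -0.03,"dz": 0,"roll": 0,"jaw": 0.4},{"dx": -0.015,"dy": -0.03,"dz": 0,"roll": 0,"jaw": 0.4},{"dx": 0,"dy": -0.03,"dz": 0,"roll": 0,"jaw": 0.4},{"dx": 0,"dy": -0.03,"dz": 0,"roll": 0,"jaw": 0.4},{"dx": 0,"dy": 0,"dz": 0,"roll": 0,"jaw": 0.4},{"dx": 0,"dy": 0,"dz": 0,"roll": 0,"jaw": 0.4}])

```text
t: 30.5
eef_pos: [0.4612, -0.1734, 0.2507]
ee_rot: [3.141, 0.001, -0.7]
force: [0.2, 0.8, 0.5]
width: 0.0348
gripper_force: 0.0
```

Run:
```python
from look import *
from h import *
np.set_printoptions(precision=3,suppress=True)
crop("scene",270,370,180,330,1);crop("top",0,10,0,10,1)
n=np.array([-.5007,.0166,.8655]);ax=np.array([.5710,.0560,.1151]);xu=np.array([.865,-.0279,.5009]);yl=np.cross(n,xu)
for f in("top","scene"):
    d=np.load(f"last_{f}.npz")["d"];S=cloud(f,d)[d>.3];q=np.c_[(S-ax)@xu,-(S-ax)@yl,(S-ax)@n]
    m=(q[:,2]>.042)&(q[:,2]<.05)&(np.hypot(q[:,0],q[:,1])<.034);p=q[m][:,:2]
    if len(p)>10:
        v=np.linalg.svd(p-p.mean(0),full_matrices=0)[2][0];print(f,"bar",len(p),p.mean(0),np.degrees(np.arctan2(v[1],v[0]))%180)
    r=np.hypot(q[:,0],q[:,1]);m=(q[:,2]>.006)&(q[:,2]<.0135)&(r>.04)&(r<.1)&(q[:,0]>-.03)&(q[:,1]>0);p=q[m]
    if len(p)>5: print(f,"arm",len(p),np.degrees(np.median(np.arctan2(p[:,1],p[:,0]))))
    m=(abs(S[:,0]-.535)<.03)&(abs(S[:,1]-.278)<.03)&(S[:,2]>.124)&(S[:,2]<.19);X=S[m];t=X[X[:,2]>.161]
    print(f,"head top",X[:,2].max(),t.mean(0))
s=get_state();print(s["t"],s["force"],s["eef_pos"])
```

```text
top head top 0.16785534785588233 [0.528 0.276 0.164]
scene bar 133 [ 0.002 -0.003] 50.541848100967854
scene arm 123 47.29590086044354
scene head top 0.1670639180376168 [0.529 0.278 0.165]
30.6 [-0.276  0.017 -0.078] [ 0.462 -0.173  0.251]
```

```bash
python3 -c "
from station import *
print(job_done())"
```

```text
the job is handed in; nothing more can be done
None
```

I handed the job in at about 30.6 s. The pin hangs upright and let go near the closed end of the notch, within about 5 mm, and the knob bar measures 50.5° against 50° at its anticlockwise stop. I never went near the jar or vial, but did not re-measure them; `job_done()` returned no verdict.

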